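# Mark a microscope slide in the slide-marking jig

### The job

Slide the carriage with the upright grip along its track until the frosted end of the glass slide lies straight under the marking plunger, so that grip and plunger line up square across the track; then press the plunger's round head all the way down to its stop and let it spring back up. Then slide the carriage on to the end of the track beside the wooden tray, fully home. Never press the plunger when the slide is not lined up below it, and leave the two dropper bottles and the cup where they stand.

Things in the scene. Friction and masses are not known exactly. Their poses are not given: they have to be found in the camera images.
- jig: Flat grey base plate, fixed to the bench, 200 (x) by 280 (y) by 16 mm. Origin: centre of its underside. The carriage travels along its +y (the robot's left; yaw within 0.35 rad). Aluminium end stops, top 28 mm above the bench; a rail of the same height along its +x edge carries the press. A light wooden tray, 22 mm high, 140 by 75 mm, adjoins its +y end, centred at y = 180 mm.
- carriage (a joint): Position of the sliding carriage along the jig's +y, in m: 0 at the -y end, 0.18 fully home at the +y end beside the wooden tray. Stays where it is left (1.5 N of friction). The carriage is an aluminium plate 124 (x) by 50 (y) by 12 mm, top 30 mm above the bench, with a glass slide fixed on it.
- grip_top (a point): Centre of the top face of the carriage's black upright grip: a square post 16 by 16 mm, 44 mm tall on the carriage plate, its top 74 mm above the bench, standing 48 mm to the robot's side (-x of the jig) of the track's centre line. Axes as the jig's.
- slide_spot (a point): The spot to be marked, on the white frosted end of the slide, 31.5 mm above the bench; it moves with the carriage, at the same jig y as the grip and 93 mm beyond it in jig x. It is to be brought straight under the plunger.
- press: Cream press clamped somewhere along the rail; it stays put. Origin: on the bench, on the track's centre line, plunger at y = 0. Axes as the jig's. Its column, 22 by 28 mm, stands at x = 86 mm; its arm, top 77 mm above the bench, carries the plunger in a sleeve 26 mm across, 82 mm high, at x = 45 mm.
- plunger (a joint): Depth the spring plunger is pressed, in m: 0 up, 0.010 down at its stop. The spring takes 3 N to start and 7 N at the stop.
- plunger_top (a point): Centre of the top of the plunger's round black head, 30 mm across and 12 mm thick, 110.5 mm above the bench when up. It is pressed straight down.
- bottle_a: White dropper bottle, 30 mm across, 82 mm high, loose on the bench. Origin: centre of its underside. A bystander.
- bottle_b: Amber dropper bottle of the same size, loose. Origin: centre of its underside. A bystander.
- cup: Empty white foam-style cup, 84 mm across the rim, 95 mm high, loose. Origin: centre of its underside. A bystander.

How it is judged:
By the outcome, as a careful person would: the job done as asked, in the order asked, and still so for the second after the job is handed in, with the robot touching nothing.
It also fails if it takes over 58 s, if anything falls off the work surface, if the arm or the gripper's body presses on something with over 40 N, if the wrist force passes 120 N, or if a joint passes its speed limit or range.

### The arm

A 6-joint arm with a two-finger parallel gripper is mounted at the origin on the work surface. World frame = base frame: x ahead of the robot, y to its left, z up, the work surface at z = 0. Lengths are in mm, angles in rad, forces in N, time in s.
With the tool pointing down it reaches from about 350 to 875 mm from the base axis. Payload 4.2 kg.
Tool frame: the origin (TCP) lies midway between the tips of the shut fingers; the grasp point (between the pads) lies 19 mm behind it (arm.tcp_to_grasp is the distance from the TCP to the grasp point, in mm); z points along the fingers, y is the line along which they close (so a half turn about z gives the same grasp; the last joint's range is limited). The gripper opens to 85 mm and grips with 20 to 120 N. Pads are 22 mm wide; open, the fingers measure 114 mm over their backs; the gripper's body (76 mm by 85 mm) begins 54 mm behind the grasp point. The pads swing forward as they close: fully open they stand 13 mm farther back than shut.
Start: joints at [1.366, 0.385, 0.008, 0, -1.194, -0.259], TCP at [279.56, 558.968, 231.312] pointing down, gripper open.
Joint ranges: [-3.14, 3.14], [-1.21, 2.06], [-1.07, 1.41], [-3.16, 2.05], [-2.99, -0.16], [-3.1, 3.1]. Speed limits (rad/s): [2.79, 2.79, 3.14, 3.14, 3.14, 3.14].

### API

Orientations are given as a unit quaternion [x, y, z, w].
In Python, from bench import arm, get_image gives the robot as it stands.
- The arm moves only by the tool drive_tool, never from a script. Its argument "deltas" is a list of rows, each a list of 2 entries, a list of its own where there are three numbers: the shift along the tool's x, y, z in cm, then the turn, a rotation vector about the tool's x, y, z in degrees. In form: [[[x, y, z], [ax, ay, az]], ...]. A call has 1 to 12 rows; each row shifts and turns the commanded pose from where the row before left it, along the tool's axes as they then stand; what a row does not reach is not made up. A row lasts 1/10 s, in which the tool goes at most 50 mm and 8.59 degrees, less where a joint would pass 70% of its speed; a pose out of reach is approached as far as the arm can. A call with a gripper value outside its range is refused whole. "claw" is the finger opening in cm, from 0 to 8.54, set as the call begins (left out, the last holds). The fingers move at their own pace and stop on an object; the grip force is fixed at half the most. Time passes only in rows, so rows that do not move let the fingers close. It gives the time, the measured TCP pose, the force, the opening and the grip force at its end, in the units of the state.
- arm.read_state(): the state, without advancing time (a new reading comes with each control period).
- get_image(name): name is "scene" or "top" or "wrist"; returns a dict with "img" (384x512x3 uint8, red, green, blue), "fx", "fy", "cx", "cy" (pixels), "eye" and "orientation" of the camera in the world; the wrist camera has in their place "mount" (4x4, takes a point from camera to tool coordinates, whose origin is the TCP and whose axes are the flange's). Camera axes: x right, y down, z forward; pixel columns grow to the right and rows downward; lengths in mm; the calibration is good to about 2 mm. A picture is of the moment at which its call begins: read the wrist's pose just before it. There is no depth.
- arm.job_done(): hands the job in; it is judged then, once.
The state is a dict: "clock": time; "joints": joint angles; "joint_vel": joint speeds; "joint_efforts": joint torques, N m; "position": TCP position; "ee_rot": TCP orientation; "contact_force": force on the tool from outside, world axes, zero at the start; "wrist_torque": the same for the moment, N m; "gripper_width": finger opening in mm; "grasp_force": force on a finger pad.
Only numpy, scipy, OpenCV 4.12 (cv2) and the standard library are available. Lean on these libraries where they do the work, as an engineer would, in place of code of your own. Each camera call takes 0.05 s, during which the arm holds its last target. There are 200 camera calls.

## Working session

There is one attempt and no reset: what is moved stays moved. The work goes in short steps, Python scripts to look and compute and a tool call to move; the robot and the scene stay as the last step left them, time stands still between calls to the robot, and variables do not carry over. Pictures are saved under pics/ and viewed, at most 10 in all, crops included, and the job is handed in when it is done.

Besides the shell and the picture viewer there is one more tool, called as a command line: name --argument value ..., lists and objects as JSON in quotes. drive_tool: Moves the arm, as the interface text tells. Its arguments: {"type":"object","properties":{"deltas":{"type":"array"},"claw":{"type":"number"}},"required":["deltas"]}

```bash
mkdir -p pics; python3 - <<'E'
from bench import arm,get_image
import cv2,numpy as np
s=arm.read_state();print(s['clock'],s['position'],s['ee_rot'],s['gripper_width'])
for n in("scene","top"):
    d=get_image(n);cv2.imwrite(f"pics/{n}0.png",d['img'][:,:,::-1]);print(n,{k:v for k,v in d.items() if k!='img'})
a=cv2.imread("pics/scene0.png");b=cv2.imread("pics/top0.png")
E
```

```text
0.0 [279.29567489 558.46757819 230.21174111] [ 9.73209976e-01 -2.29915434e-01 -2.08113212e-04  1.09243113e-03] 85.49947573502193
scene {'fx': 444.9603664073324, 'fy': 444.9603664073324, 'cx': 249.39859645127498, 'cy': 187.03595211438864, 'eye': array([1170.45738586,  -34.20531107,  814.7478202 ]), 'orientation': array([ 0.67632888,  0.66946916, -0.21135536, -0.22297803])}
top {'fx': 370.86370397533443, 'fy': 370.86370397533443, 'cx': 262.8287146791743, 'cy': 190.57578061095523, 'eye': array([555.60985549, -13.43113953, 800.64476036]), 'orientation': array([-0.69800998,  0.71309119, -0.05935825,  0.02756134])}
```

View pics/scene0.png

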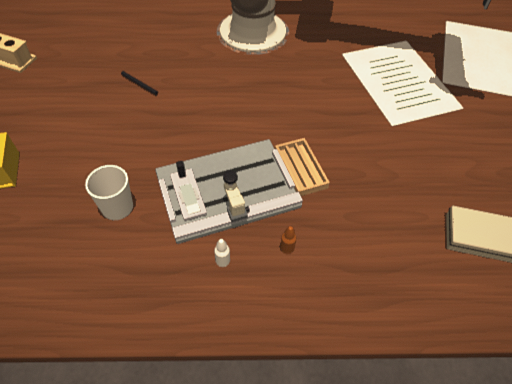

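View pics/top0.png

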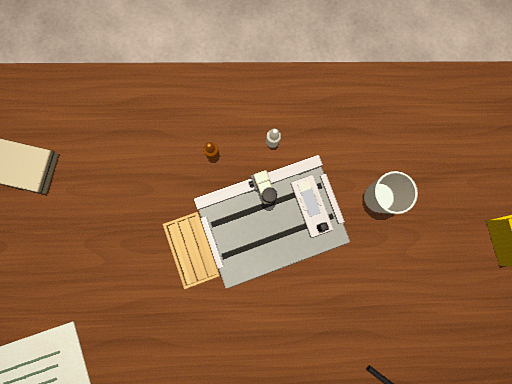

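```bash
cat > h.py <<'E'
import numpy as np,cv2
from scipy.spatial.transform import Rotation as R
from bench import arm,get_image
def cam(n):
    s=arm.read_state() if n=="wrist" else None
    d=get_image(n)
    if s:
        T=np.eye(4);T[:3,:3]=R.from_quat(s['ee_rot']).as_matrix();T[:3,3]=s['position'];T=T@d['mount']
        d['eye']=T[:3,3];d['Rm']=T[:3,:3]
    else: d['Rm']=R.from_quat(d['orientation']).as_matrix()
    return d
def ray(d,uv): 
    v=d['Rm']@np.array([(uv[0]-d['cx'])/d['fx'],(uv[1]-d['cy'])/d['fy'],1]);return v
def plane(d,uv,z):
    v=ray(d,uv);return d['eye']+v*(z-d['eye'][2])/v[2]
def dark(d,box,t=45):
    x0,y0,x1,y1=box;m=(d['img'][y0:y1,x0:x1].max(2)<t).astype(np.uint8)
    n,l,st,c=cv2.connectedComponentsWithStats(m)
    return [(st[i,4],st[i,:4]+[x0,y0,0,0],c[i]+[x0,y0]) for i in range(1,n) if st[i,4]>15]
E
python3 - <<'E'
from h import *
t=cam("top");s=cam("scene")
for b in dark(t,(190,150,350,290)):print("t",b)
for b in dark(s,(150,130,310,240)):print("s",b)
a=cv2.resize(t['img'][145:295,160:360],None,fx=3,fy=3,interpolation=cv2.INTER_CUBIC)
b=cv2.resize(s['img'][130:240,150:310],None,fx=3.75,fy=3.75,interpolation=cv2.INTER_CUBIC)
cv2.imwrite("pics/t1.png",a[:,:,::-1]);cv2.imwrite("pics/s1.png",b[:,:,::-1])
E
```

```text
t (np.int32(26), array([277, 193,  18,  11]), array([287.42307692, 198.07692308]))
t (np.int32(63), array([258, 199,  19,  10]), array([267.63492063, 204.17460317]))
t (np.int32(38), array([317, 223,  11,   9]), array([320.36842105, 226.81578947]))
t (np.int32(22), array([285, 229,  18,   7]), array([293.09090909, 231.86363636]))
t (np.int32(66), array([226, 239,  50,  19]), array([251.03030303, 247.13636364]))
s (np.int32(77), array([177, 162,   8,  15]), array([180.64935065, 169.41558442]))
s (np.int32(71), array([223, 169,  14,  15]), array([229.92957746, 175.97183099]))
```

View pics/t1.png

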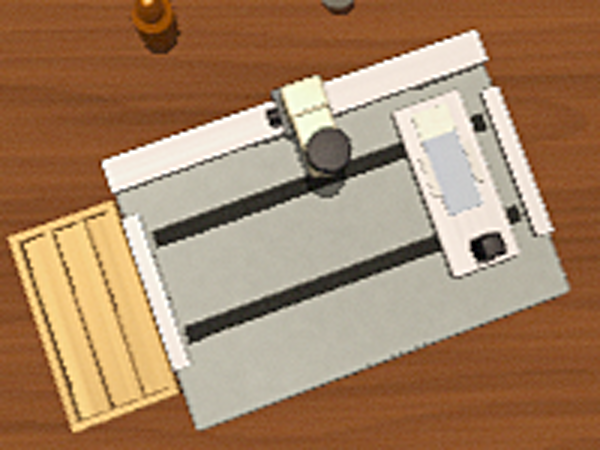

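View pics/s1.png

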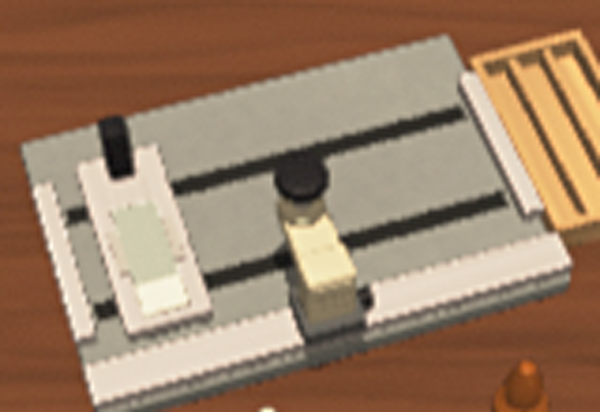

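```bash
python3 - <<'E'
from h import *
t=cam("top");s=cam("scene")
f=lambda p:((p[0]+.5)/3-.5+160,(p[1]+.5)/3-.5+145)
g=lambda p:((p[0]+.5)/3.75-.5+150,(p[1]+.5)/3.75-.5+130)
for n,p,z in(("LR",(569,291),16),("LL",(197,429),16),("UR",(475,30),28),("UL",(103,160),28),("head",(328,150),110.5),("grip",(493,247),74),("tray",(75,432),22),("tray",(10,236),22)):
    print(n,plane(t,f(p),z).round(1))
for n,p,z in(("LR",(22,145),16),("LL",(448,36),16),("head",(302,170),110.5),("grip",(113,122),74)):
    print("s",n,plane(s,g(p),z).round(1))
E
```

```text
LR [ 539.8 -230.8   16. ]
LL [452.5  32.1  16. ]
UR [ 726.1 -169.5   28. ]
UL [637.9  94.2  28. ]
head [632.7 -57.  110.5]
grip [ 570.7 -165.9   74. ]
tray [453.7 114.1  22. ]
tray [587.1 158.8  22. ]
s LR [ 541.4 -228.7   16. ]
s LL [453.8  33.4  16. ]
s head [633.3 -55.9 110.5]
s grip [ 570.6 -164.8   74. ]
```

drive_tool --deltas '[[[0, 0, 0], [0, 0, 8.4]], [[0, 0, 0], [0, 0, 8.4]], [[0, 0, 0], [0, 0, 8.4]], [[0, 0, 0], [0, 0, 8.4]], [[0, 0, 0], [0, 0, 8.4]], [[0, 0, 0], [0, 0, 8.4]], [[0, 0, 0], [0, 0, 8.4]], [[0, 0, 0], [0, 0, 8.4]], [[0, 0, 0], [0, 0, 8.4]], [[0, 0, 0], [0, 0, 8.4]], [[0, 0, 0], [0, 0, 8.4]], [[0, 0, 0], [0, 0, 8.4]]]' --claw 8

```text
clock: 1.5
position: [279.5, 558.9, 231.2]
ee_rot: [-0.441, 0.898, -0.0, -0.0]
contact_force: [0.8, 0.4, -0.6]
gripper_width: 79.9
grasp_force: 0.0
```

drive_tool --deltas '[[[0, 0, 0], [0, 0, 8.4]], [[0, 0, 0], [0, 0, 8.4]], [[0, 0, 0], [0, 0, 8.4]], [[0, 0, 0], [0, 0, 8.4]], [[0, 0, 0], [0, 0, 0.6]], [[0, 0, 0], [0, 0, 0]]]'

```text
clock: 2.1
position: [279.5, 558.9, 231.2]
ee_rot: [-0.161, 0.987, -0.0, -0.0]
contact_force: [-0.1, -0.5, -0.2]
gripper_width: 80.0
grasp_force: 0.0
```

```bash
cat >> h.py <<'E'
ex=np.array([np.cos(.322),np.sin(.322),0]);ey=np.array([-np.sin(.322),np.cos(.322),0])
def rel(target):
    s=arm.read_state();Rm=R.from_quat(s['ee_rot']).as_matrix()
    print("t",s['clock'],"pos",s['position'].round(1),"xaxis",Rm[:,0].round(3),"z",Rm[:,2].round(3),"yaw err deg",np.degrees(np.arctan2(Rm[0,1]*ey[1]-Rm[1,1]*ey[0],Rm[:,1]@ey)).round(2),"tool shift cm",(Rm.T@(np.array(target)-s['position'])/10).round(2),"F",s['contact_force'].round(1),"J",s['joints'].round(2),"w",s['gripper_width'])
E
python3 -c "
from h import *
rel([570.7,-165.4,150])"
```

```text
t 2.1 pos [279.5 558.9 231.2] xaxis [-0.948 -0.319  0.   ] z [-0. -0. -1.] yaw err deg -0.13 tool shift cm [ -4.52 -77.93   8.13] F [-0.1 -0.5 -0.2] J [ 1.37  0.38  0.01 -0.   -1.19 -2.61] w 79.95096739785023
```

drive_tool --deltas '[[[-0.2, -3.9, 0], [0, 0, 0]], [[-0.2, -3.9, 0], [0, 0, 0]], [[-0.2, -3.9, 0], [0, 0, 0]], [[-0.2, -3.9, 0], [0, 0, 0]], [[-0.2, -3.9, 0], [0, 0, 0]], [[-0.2, -3.9, 0], [0, 0, 0]], [[-0.2, -3.9, 0], [0, 0, 0]], [[-0.2, -3.9, 0], [0, 0, 0]], [[-0.2, -3.9, 0], [0, 0, 0]], [[-0.2, -3.9, 0], [0, 0, 0]]]'

```text
clock: 3.1
position: [422.1, 193.8, 231.7]
ee_rot: [-0.162, 0.987, 0.0, 0.0]
contact_force: [0.3, 0.4, 0.0]
gripper_width: 80.0
grasp_force: 0.0
```

drive_tool --deltas '[[[-0.2, -3.9, 0], [0, 0, 0]], [[-0.2, -3.9, 0], [0, 0, 0]], [[-0.2, -3.9, 0], [0, 0, 0]], [[-0.3, -3.9, 0], [0, 0, 0]], [[-0.3, -3.9, 0], [0, 0, 0]], [[-0.3, -3.9, 0], [0, 0, 0]], [[-0.3, -3.9, 0], [0, 0, 0]], [[-0.3, -3.9, 0], [0, 0, 0]], [[-0.2, -3.9, 0], [0, 0, 0]], [[-0.2, -3.8, 0], [0, 0, 0]], [[0, 0, 2], [0, 0, 0]], [[0, 0, 0], [0, 0, 0]]]'

```text
clock: 4.3
position: [566.8, -166.6, 208.3]
ee_rot: [-0.16, 0.987, 0.001, -0.003]
contact_force: [-0.2, 0.1, -0.7]
gripper_width: 80.3
grasp_force: 0.0
```

```bash
python3 -c "
from h import *
rel([570.7,-165.4,150])
w=cam('wrist');print(w['mount'].round(2),w['fx'],w['cx'],w['cy'])
cv2.imwrite('pics/w1.png',w['img'][:,:,::-1])
for b in dark(w,(0,0,512,384),50):print(b)"
```

```text
t 4.3 pos [ 566.8 -166.6  208.3] xaxis [-0.949 -0.315  0.005] z [-0.006  0.001 -1.   ] yaw err deg 0.06 tool shift cm [-0.43 -0.03  5.83] F [-0.2  0.1 -0.7] J [-0.01  0.35 -0.11 -0.   -1.12 -1.24] w 80.25169801749324
[[  -0.     -0.97   -0.26   65.15]
 [   1.     -0.     -0.     -0.43]
 [   0.     -0.26    0.97 -142.  ]
 [   0.      0.      0.      1.  ]] 285.7829694524222 257.13429178758264 187.2830234134949
(np.int32(288), array([248, 168,  15,  21]), array([255.30555556, 178.26041667]))
(np.int32(687), array([288, 177,  87,  10]), array([337.19941776, 181.4643377 ]))
(np.int32(42683), array([  0, 229, 512, 155]), array([247.86676194, 331.416325  ]))
(np.int32(184), array([309, 232,  25,   8]), array([321.375, 235.5  ]))
(np.int32(32), array([364, 238,   8,   9]), array([368.09375, 241.90625]))
(np.int32(33), array([309, 266,  10,   7]), array([312.84848485, 267.48484848]))
```

View pics/w1.png

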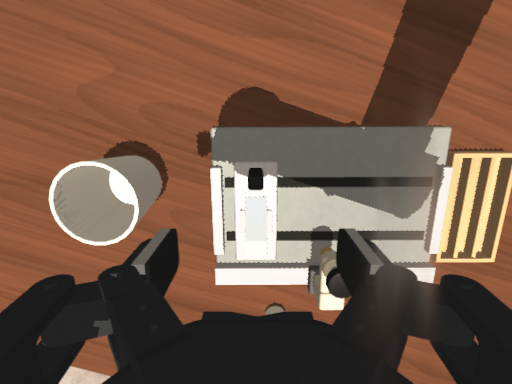

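```bash
python3 -c "
from h import *
w=cam('wrist')
rel([570.7,-165.4,50])
im=w['img'][160:195,235:275].max(2);print(im[5:32,10:32])
for p in((255.3,182),(255.3,186)):print(plane(w,p,74))"
```

```text
t 4.4 pos [ 568.2 -165.8  211.2] xaxis [-0.948 -0.317  0.001] z [-0.001 -0.    -1.   ] yaw err deg -0.06 tool shift cm [-0.27 -0.04 16.12] F [-0.2  0.1 -0.1] J [-0.01  0.34 -0.11  0.   -1.12 -1.24] w 79.98247640610123
[[140 142 141 141 138 139 137 135 135 135 135 133 132 131 134 138 143 140
  137 137 137 139]
 [141 142 142 139 135 126 115  99  99  98  98  98  97  96  97 112 132 136
  138 137 138 139]
 [140 142 142 138 114  57  19  18  19  17  19  21  19  19  17  32  70 116
  137 137 137 138]
 [139 142 142 127  81  19  18  17  19  18  19  18  18  19  17  18  17  83
  134 137 137 138]
 [139 142 142 117  35  19  19  19  19  19  18  20  20  21  19  19  19  65
  116 137 137 138]
 [140 142 141 115  19  18  19  19  20  20  19  19  19  21  19  20  20  49
  104 137 136 138]
 [139 143 139 110  19  19  20  20  17  18  19  19  20  20  20  19  20  49
  104 137 136 138]
 [140 142 131  89  20  19  20  20  18  18  21  20  21  20  19  20  18  46
  102 137 137 138]
 [141 142 130  84  20  19  19  22  19  20  19  19  20  18  19  19  18  32
   93 136 137 139]
 [207 189 123  60  20  20  22  23  20  21  22
[... 1017 characters left out ...]
24  25  25  26  24  25  23  23  36
  213 254 254 254]
 [255 255 252 147  24  23  22  22  25  24  24  23  24  25  26  25  23  97
  229 254 254 255]
 [255 255 253 200 110  44  22  22  22  21  22  23  24  23  24  24  59 186
  251 254 254 254]
 [255 255 255 254 237 169 130 130 131 132 131 130 129 130 131 150 199 247
  254 254 254 254]
 [255 255 255 255 254 253 247 247 248 248 247 247 246 247 248 253 255 255
  254 254 254 254]
 [255 255 255 255 254 254 254 254 255 255 254 254 254 254 255 255 255 255
  254 254 254 254]
 [255 255 255 255 254 254 254 254 255 255 254 254 254 254 255 255 255 255
  254 254 254 254]]
[ 571.33993113 -167.19781776   74.        ]
[ 575.26896035 -165.89560684   74.        ]
```

drive_tool --deltas '[[[-0.27, -0.1, 2], [0, 0, 0]], [[0, 0, 3], [0, 0, 0]], [[0, 0, 3], [0, 0, 0]], [[0, 0, 3], [0, 0, 0]], [[0, 0, 2.5], [0, 0, 0]], [[0, 0, 1.6], [0, 0, 0]], [[0, 0, 1], [0, 0, 0]], [[0, 0, 0.5], [0, 0, 0]], [[0, 0, 0], [0, 0, 0]], [[0, 0, 0], [0, 0, 0]]]'

```text
clock: 5.4
position: [572.2, -165.9, 46.5]
ee_rot: [-0.16, 0.987, -0.0, 0.001]
contact_force: [-0.6, -0.8, 0.5]
gripper_width: 79.7
grasp_force: 0.0
```

drive_tool --deltas '[[[0, 0, 0], [0, 0, 0]], [[0, 0, 0], [0, 0, 0]], [[0, 0, 0], [0, 0, 0]], [[0, 0, 0], [0, 0, 0]], [[0, 0, 0], [0, 0, 0]], [[0, 0, 0], [0, 0, 0]], [[0, 0, 0], [0, 0, 0]], [[0, 0, 0], [0, 0, 0]], [[0, 0, 0], [0, 0, 0]], [[0, 0, 0], [0, 0, 0]]]' --claw 1.2

```text
clock: 6.4
position: [571.4, -166.1, 45.6]
ee_rot: [-0.16, 0.987, -0.0, 0.0]
contact_force: [-1.9, -0.1, 5.0]
gripper_width: 14.6
grasp_force: 58.7
```

```bash
python3 -c "
from h import *
rel([570.7,-165.4,50])"
```

```text
t 6.4 pos [ 571.4 -166.1   45.6] xaxis [-0.949 -0.316 -0.   ] z [ 0. -0. -1.] yaw err deg 0.02 tool shift cm [ 0.05  0.09 -0.44] F [-1.9 -0.1  5. ] J [-0.01  0.52 -0.29  0.   -0.76 -1.24] w 14.608580214194836
```

drive_tool --deltas '[[[0, 0.4, 0], [0, 0, 0]], [[0, 1, 0], [0, 0, 0]], [[0, 1, 0], [0, 0, 0]], [[0, 1, 0], [0, 0, 0]], [[0, 1, 0], [0, 0, 0]], [[0, 1, 0], [0, 0, 0]], [[0, 1, 0], [0, 0, 0]], [[0, 1, 0], [0, 0, 0]], [[0, 0.6, 0], [0, 0, 0]], [[0, 0.4, 0], [0, 0, 0]], [[0, 0, 0], [0, 0, 0]], [[0, 0, 0], [0, 0, 0]]]'

```text
clock: 7.6
position: [544.3, -85.5, 45.6]
ee_rot: [-0.16, 0.987, 0.0, -0.0]
contact_force: [-2.4, 1.4, 6.2]
gripper_width: 14.9
grasp_force: 59.2
```

drive_tool --deltas '[[[0, 0, 0], [0, 0, 0]], [[0, 0, 0], [0, 0, 0]], [[0, 0, 0], [0, 0, 0]], [[0, 0, 0], [0, 0, 0]], [[0, 0, 0], [0, 0, 0]]]' --claw 5

```text
clock: 8.1
position: [544.8, -86.3, 45.1]
ee_rot: [-0.16, 0.987, 0.0, -0.0]
contact_force: [-0.2, -0.5, -0.3]
gripper_width: 50.0
grasp_force: 0.0
```

drive_tool --deltas '[[[0, 0, -2], [0, 0, 0]], [[0, 0, -4], [0, 0, 0]], [[0, 0, -4], [0, 0, 0]], [[0, 0, -4], [0, 0, 0]], [[0, 0, -2], [0, 0, 0]], [[0, 0, 0], [0, 0, 0]], [[0, 0, 0], [0, 0, 0]], [[0, 0, 0], [0, 0, 0]]]'

```text
clock: 8.9
position: [543.8, -86.3, 203.7]
ee_rot: [-0.16, 0.987, 0.0, -0.002]
contact_force: [0.1, -0.5, 0.7]
gripper_width: 50.2
grasp_force: 0.0
```

```bash
python3 -c "
from h import *
rel([570.7,-165.4,50])
w=cam('wrist');s=cam('scene')
a=cv2.resize(w['img'][140:300,180:390],None,fx=3.5,fy=3.5,interpolation=cv2.INTER_CUBIC)
b=cv2.resize(s['img'][130:240,150:310],None,fx=5,fy=5,interpolation=cv2.INTER_CUBIC)
cv2.imwrite('pics/w2.png',a[:,:,::-1]);cv2.imwrite('pics/s2.png',b[:,:,::-1])
for b in dark(w,(150,100,400,300),60):print(b)
for b in dark(s,(150,130,310,240)):print('s',b)"
```

```text
t 8.9 pos [543.8 -86.3 203.7] xaxis [-0.949 -0.316  0.003] z [-0.003  0.    -1.   ] yaw err deg 0.05 tool shift cm [-0.1  -8.37 15.36] F [ 0.1 -0.5  0.7] J [ 0.14  0.28 -0.22 -0.   -1.08 -1.39] w 50.152270219255016
(np.int32(300), array([251, 165,  15,  22]), array([257.63666667, 175.55333333]))
(np.int32(676), array([155, 175,  81,   9]), array([194.44674556, 179.28994083]))
(np.int32(753), array([281, 175,  84,   9]), array([322.33466135, 178.98804781]))
(np.int32(3297), array([150, 223,  87,  77]), array([182.78010312, 265.73521383]))
(np.int32(3503), array([279, 223,  96,  77]), array([333.5943477 , 266.53839566]))
(np.int32(437), array([242, 266,  35,  31]), array([257.70709382, 281.88100686]))
s (np.int32(115), array([215, 151,   8,  17]), array([218.51304348, 158.73913043]))
s (np.int32(66), array([250, 159,  24,   8]), array([261.95454545, 162.15151515]))
s (np.int32(136), array([224, 165,  27,  19]), array([232.60294118, 174.65441176]))
s (np.int32(84), array([169, 176,  41,  13]), array([189.11904762, 181.88095238]))
s (np.int32(92), array([243, 182,  41,  14]), array([263.2173913 , 188.35869565]))
s (np.int32(69), array([187, 200,  32,  11]), array([203.02898551, 205.1884058 ]))
s (np.int32(21), array([176, 210,  11,   4]), array([180.28571429, 211.57142857]))
```

View pics/w2.png

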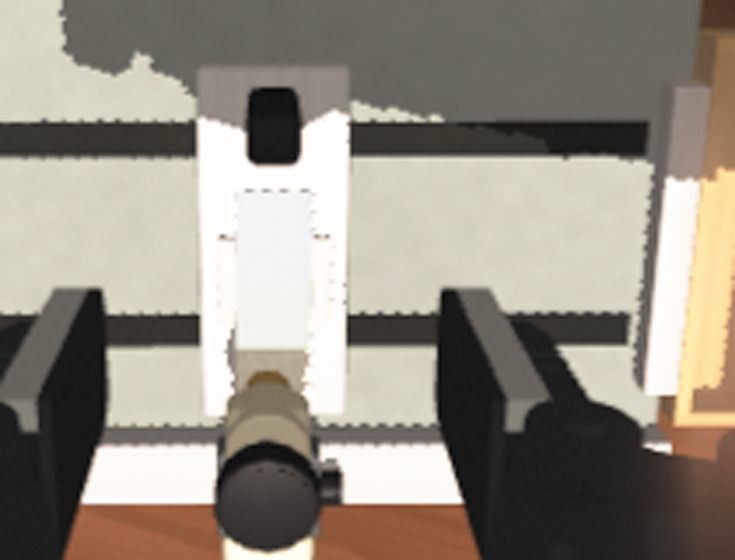

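View pics/s2.png

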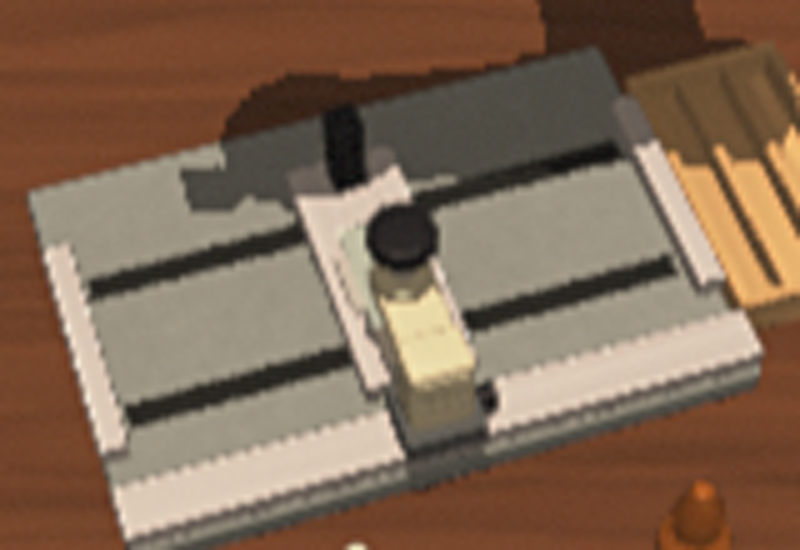

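```bash
python3 -c "
from h import *
w=cam('wrist');rel([0,0,0]);im=w['img'].max(2).astype(float)
def edges(r,c0,c1,t):
    row=im[r,c0:c1];i=np.where(row<t)[0];a,b=i[0],i[-1]
    return c0+a-(t-row[a])/(row[a-1]-row[a]),c0+b+(t-row[b])/(row[b+1]-row[b])
for r in(174,176,178,180,182,184):
    e=edges(r,244,272,90);m=sum(e)/2;p=plane(w,(m,181),74);print(r,np.round(e,2),round(m,2),'jy',(p@ey).round(2),'jx',(p@ex).round(2))
print([ (r,np.round(im[r,236:284]).astype(int).tolist()) for r in(272,278,282)])
"
```

```text
t 9.05 pos [544.2 -86.3 203.9] xaxis [-0.949 -0.316  0.003] z [-0.003 -0.    -1.   ] yaw err deg 0.03 tool shift cm [48.85 25.37 20.54] F [-0.   0.7 -0.2] J [ 0.14  0.28 -0.22 -0.   -1.08 -1.39] w 49.526485572793376
174 [250.   265.89] 257.94 jy -253.75 jx 489.69
176 [249.68 265.25] 257.47 jy -254.22 jx 489.69
178 [250.5  265.14] 257.82 jy -253.87 jx 489.69
180 [250.67 265.15] 257.91 jy -253.79 jx 489.69
182 [250.67 265.15] 257.91 jy -253.79 jx 489.69
184 [250.69 264.86] 257.77 jy -253.92 jx 489.69
[(272, [253, 253, 253, 253, 253, 245, 138, 109, 39, 20, 21, 22, 24, 31, 39, 47, 58, 67, 74, 88, 97, 90, 80, 72, 58, 54, 44, 36, 26, 21, 21, 21, 47, 104, 133, 129, 148, 148, 148, 148, 215, 251, 252, 254, 254, 254, 254, 254]), (278, [253, 253, 253, 253, 249, 194, 23, 37, 51, 61, 72, 75, 75, 75, 76, 77, 76, 77, 78, 78, 78, 78, 76, 76, 75, 75, 74, 73, 73, 73, 71, 66, 56, 38, 22, 30, 42, 45, 44, 44, 44, 76, 213, 253, 253, 253, 253, 253]), (282, [253, 253, 253, 253, 246, 139, 53, 59, 65, 66, 66, 65, 66, 66, 67, 67, 68, 67, 69, 69, 70, 69, 68, 68, 67, 66, 67, 65, 65, 64, 65, 63, 63, 58, 51, 42, 49, 55, 55, 54, 55, 85, 216, 253, 253, 253, 253, 253])]
```

drive_tool --deltas '[[[0, 0, 2], [0, 0, 0]], [[0, 0, 4], [0, 0, 0]], [[0, 0, 4], [0, 0, 0]], [[0, 0, 3], [0, 0, 0]], [[0, 0, 2], [0, 0, 0]], [[0, 0, 1], [0, 0, 0]], [[0, 0, 0], [0, 0, 0]], [[0, 0, 0], [0, 0, 0]], [[0, 0, 0], [0, 0, 0]]]'

```text
clock: 9.95
position: [545.8, -86.2, 46.6]
ee_rot: [-0.16, 0.987, -0.0, 0.001]
contact_force: [0.4, 0.2, 0.1]
gripper_width: 50.0
grasp_force: 0.0
```

drive_tool --deltas '[[[0, 0, 0], [0, 0, 0]], [[0, 0, 0], [0, 0, 0]], [[0, 0, 0], [0, 0, 0]], [[0, 0, 0], [0, 0, 0]], [[0, 0, 0], [0, 0, 0]], [[0, 0, 0], [0, 0, 0]], [[0, -0.07, 0], [0, 0, 0]], [[0, -0.07, 0], [0, 0, 0]], [[0, 0, 0], [0, 0, 0]], [[0, 0, 0], [0, 0, 0]], [[0, 0, 0], [0, 0, 0]], [[0, 0, 0], [0, 0, 0]]]' --claw 1.2

```text
clock: 11.15
position: [545.6, -87.6, 46.2]
ee_rot: [-0.16, 0.987, -0.0, 0.001]
contact_force: [-1.8, 0.4, 5.8]
gripper_width: 14.6
grasp_force: 58.7
```

drive_tool --deltas '[[[0, 0, 0], [0, 0, 0]], [[0, 0, 0], [0, 0, 0]], [[0, 0, 0], [0, 0, 0]], [[0, 0, 0], [0, 0, 0]], [[0, 0, 0], [0, 0, 0]]]' --claw 5

```text
clock: 11.65
position: [545.2, -87.6, 45.1]
ee_rot: [-0.16, 0.987, 0.0, -0.0]
contact_force: [0.3, 0.2, 0.3]
gripper_width: 50.0
grasp_force: 0.0
```

drive_tool --deltas '[[[0, 0, -2], [0, 0, 0]], [[0, 0, -4], [0, 0, 0]], [[0, 0, -4], [0, 0, 0]], [[0, 0, -4], [0, 0, 0]], [[0, 0, -2], [0, 0, 0]], [[0, 0, 0], [0, 0, 0]], [[0, 0, 0], [0, 0, 0]], [[0, 0, 0], [0, 0, 0]], [[0, 0, 0], [0, 0, 0]]]'

```text
clock: 12.55
position: [544.5, -87.7, 203.7]
ee_rot: [-0.16, 0.987, 0.0, -0.002]
contact_force: [0.3, 0.4, 0.1]
gripper_width: 49.9
grasp_force: 0.0
```

```bash
cat > m.py <<'E'
from h import *
w=cam('wrist');rel([0,0,0]);im=w['img'].max(2).astype(float)
def edges(r,c0,c1,t):
    row=im[r,c0:c1];i=np.where(row<t)[0];a,b=i[0],i[-1]
    return c0+a-(t-row[a])/(row[a-1]-row[a]),c0+b+(t-row[b])/(row[b+1]-row[b])
for r in(176,178,180,182,184):
    e=edges(r,240,276,90);m=sum(e)/2;p=plane(w,(m,181),74);print(r,np.round(e,2),round(m,2),'jy',(p@ey).round(2),'jx',(p@ex).round(2))
for r in(270,272,274):
    row=im[r,230:290];i=np.where(row<40)[0];m=230+(i[0]+i[-1])/2;p=plane(w,(m,280),110.5);print(r,i[0]+230,i[-1]+230,'head jy',(p@ey).round(2),'jx',(p@ex).round(2))
print(plane(w,(256.1,280),110.5))
g=cv2.GaussianBlur(w['img'],(3,3),0)
cv2.imwrite('pics/w3.png',cv2.resize(w['img'][140:300,180:390],None,fx=3.5,fy=3.5)[:,:,::-1])
E
python3 m.py
```

```text
t 12.6 pos [544.6 -87.7 203.9] xaxis [-0.949 -0.316  0.003] z [-0.003 -0.    -1.   ] yaw err deg 0.03 tool shift cm [48.85 25.52 20.54] F [-0.4  0.5 -0.3] J [ 0.13  0.28 -0.21 -0.   -1.08 -1.38] w 49.986845173669415
176 [249.1  264.52] 256.81 jy -256.26 jx 489.66
178 [249.5  264.14] 256.82 jy -256.25 jx 489.66
180 [249.5  264.15] 256.83 jy -256.25 jx 489.66
182 [249.5  264.14] 256.82 jy -256.25 jx 489.66
184 [249.63 263.87] 256.75 jy -256.33 jx 489.66
270 248 267 head jy -255.72 jx 575.76
272 246 269 head jy -255.72 jx 575.76
274 245 270 head jy -255.72 jx 575.76
[627.5070253 -61.6050979 110.5      ]
```

drive_tool --deltas '[[[-2, 0.1, 0], [0, 0, 0]], [[-3, 0, 0], [0, 0, 0]], [[-2.4, 0, 0], [0, 0, 0]], [[-1.5, 0, 0], [0, 0, 0]], [[-0.4, 0, 2], [0, 0, 0]], [[0, 0, 3], [0, 0, 0]], [[0, 0, 2], [0, 0, 0]], [[0, 0, 1], [0, 0, 0]], [[0, 0, 0], [0, 0, 0]], [[0, 0, 0], [0, 0, 0]], [[0, 0, 0], [0, 0, 0]], [[0, 0, 0], [0, 0, 0]]]' --claw 0

```text
clock: 13.8
position: [633.8, -57.2, 126.7]
ee_rot: [-0.16, 0.987, -0.0, 0.001]
contact_force: [-0.2, -0.1, -1.0]
gripper_width: -0.1
grasp_force: 0.0
```

```bash
python3 -c "
from h import *
rel([633.2,-57,110.5])
s=cam('scene');b=cv2.resize(s['img'][100:250,150:310],None,fx=4,fy=4,interpolation=cv2.INTER_CUBIC)
cv2.imwrite('pics/s3.png',b[:,:,::-1])"
```

```text
t 13.8 pos [633.8 -57.2 126.7] xaxis [-0.949 -0.316 -0.002] z [ 0.002  0.    -1.   ] yaw err deg 0.02 tool shift cm [0.06 0.04 1.62] F [-0.2 -0.1 -1. ] J [ 0.16  0.49 -0.1   0.   -0.98 -1.41] w -0.07655195877153106
```

View pics/s3.png

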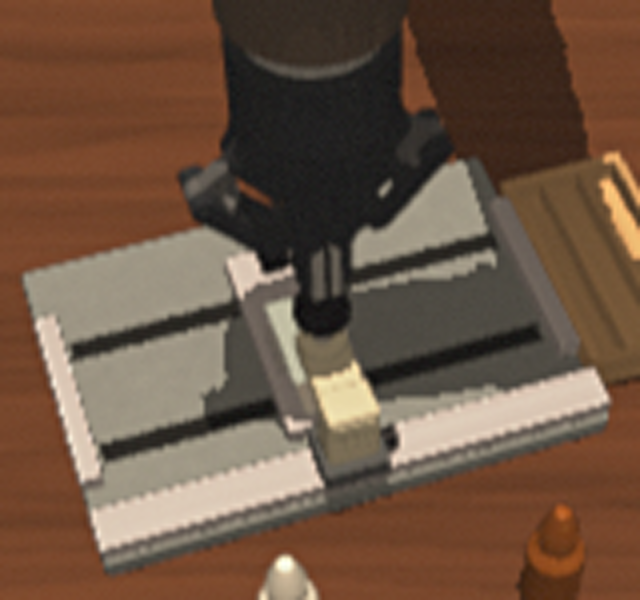

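drive_tool --deltas '[[[0, 0, 0.7], [0, 0, 0]], [[0, 0, 0.5], [0, 0, 0]], [[0, 0, 0.4], [0, 0, 0]], [[0, 0, 0.3], [0, 0, 0]], [[0, 0, 0.2], [0, 0, 0]], [[0, 0, 0], [0, 0, 0]], [[0, 0, 0], [0, 0, 0]]]'

```text
clock: 14.55
position: [632.9, -57.3, 104.7]
ee_rot: [-0.16, 0.987, -0.0, -0.0]
contact_force: [-3.0, 0.4, 4.7]
gripper_width: 0.1
grasp_force: 2.5
```

drive_tool --deltas '[[[0, 0, 0.2], [0, 0, 0]], [[0, 0, 0.1], [0, 0, 0]], [[0, 0, 0.1], [0, 0, 0]], [[0, 0, 0], [0, 0, 0]], [[0, 0, 0], [0, 0, 0]], [[0, 0, 0], [0, 0, 0]], [[0, 0, 0], [0, 0, 0]]]'

```text
clock: 15.25
position: [632.9, -57.3, 101.2]
ee_rot: [-0.16, 0.987, -0.0, -0.0]
contact_force: [-3.8, 1.8, 6.2]
gripper_width: 0.1
grasp_force: 3.2
```

drive_tool --deltas '[[[0, 0, 0.1], [0, 0, 0]], [[0, 0, 0.05], [0, 0, 0]], [[0, 0, 0], [0, 0, 0]], [[0, 0, 0], [0, 0, 0]], [[0, 0, 0], [0, 0, 0]], [[0, 0, 0], [0, 0, 0]]]'

```text
clock: 15.85
position: [633.0, -57.3, 100.6]
ee_rot: [-0.16, 0.987, -0.0, 0.0]
contact_force: [-6.1, 1.8, 10.5]
gripper_width: -0.1
grasp_force: 5.0
```

drive_tool --deltas '[[[0, 0, 0.05], [0, 0, 0]], [[0, 0, 0.03], [0, 0, 0]], [[0, 0, 0], [0, 0, 0]], [[0, 0, 0], [0, 0, 0]], [[0, 0, 0], [0, 0, 0]], [[0, 0, 0], [0, 0, 0]]]'

```text
clock: 16.45
position: [633.0, -57.3, 100.6]
ee_rot: [-0.16, 0.987, -0.0, 0.0]
contact_force: [-6.2, 1.5, 13.4]
gripper_width: -0.1
grasp_force: 6.5
```

drive_tool --deltas '[[[0, 0, -0.5], [0, 0, 0]], [[0, 0, -0.8], [0, 0, 0]], [[0, 0, -2], [0, 0, 0]], [[0, 0, -3], [0, 0, 0]], [[0, 0, -3], [0, 0, 0]], [[0, 0, -1], [0, 0, 0]], [[0, 0, 0], [0, 0, 0]]]'

```text
clock: 17.15
position: [634.2, -57.1, 202.5]
ee_rot: [-0.16, 0.987, 0.0, 0.002]
contact_force: [1.0, 0.1, -0.6]
gripper_width: 0.0
grasp_force: 0.0
```

drive_tool --deltas '[[[1, 0, 0], [0, 0, 0]], [[2, 0, 0], [0, 0, 0]], [[3, 0, 0], [0, 0, 0]], [[2, 0, 0], [0, 0, 0]], [[1, -0.1, 0], [0, 0, 0]], [[0.3, -0.1, 0], [0, 0, 0]], [[0, 0, 0], [0, 0, 0]], [[0, 0, 0], [0, 0, 0]], [[0, 0, 0], [0, 0, 0]], [[0, 0, 0], [0, 0, 0]]]' --claw 5

```text
clock: 18.15
position: [546.1, -88.3, 200.7]
ee_rot: [-0.16, 0.987, 0.0, -0.0]
contact_force: [-0.2, -0.3, 1.1]
gripper_width: 49.8
grasp_force: 0.0
```

```bash
python3 m.py
```

```text
t 18.2 pos [546.  -88.4 200.8] xaxis [-0.949 -0.316  0.   ] z [-0. -0. -1.] yaw err deg 0.01 tool shift cm [48.99 25.65 20.09] F [-0.4 -0.1 -0.5] J [ 0.13  0.29 -0.22  0.   -1.07 -1.38] w 49.6427515174378
176 [250.07 265.33] 257.7 jy -256.62 jx 490.58
178 [250.66 265.33] 258.0 jy -256.34 jx 490.58
180 [250.66 265.34] 258.0 jy -256.34 jx 490.58
182 [250.66 265.34] 258.0 jy -256.33 jx 490.58
184 [250.94 264.86] 257.9 jy -256.44 jx 490.58
270 249 268 head jy -255.96 jx 575.53
272 247 270 head jy -255.96 jx 575.53
274 246 271 head jy -255.96 jx 575.53
[627.6551116  -62.76835055 110.5       ]
```

drive_tool --deltas '[[[0, 0, 2], [0, 0, 0]], [[0, 0, 4], [0, 0, 0]], [[0, 0, 4], [0, 0, 0]], [[0, 0, 3], [0, 0, 0]], [[0, 0, 1.6], [0, 0, 0]], [[0, 0, 0.9], [0, 0, 0]], [[0, 0, 0], [0, 0, 0]], [[0, 0, 0], [0, 0, 0]], [[0, 0, 0], [0, 0, 0]]]'

```text
clock: 19.1
position: [546.6, -88.5, 47.3]
ee_rot: [-0.16, 0.987, -0.0, 0.001]
contact_force: [0.5, 0.0, 0.9]
gripper_width: 49.7
grasp_force: 0.0
```

drive_tool --deltas '[[[0, 0, 0], [0, 0, 0]], [[0, 0, 0], [0, 0, 0]], [[0, 0, 0], [0, 0, 0]], [[0, 0, 0], [0, 0, 0]], [[0, 0, 0], [0, 0, 0]], [[0, 0, 0], [0, 0, 0]]]' --claw 1.2

```text
clock: 19.7
position: [545.9, -88.6, 46.8]
ee_rot: [-0.16, 0.987, -0.0, 0.0]
contact_force: [-1.4, 0.8, 6.3]
gripper_width: 15.1
grasp_force: 58.7
```

drive_tool --deltas '[[[0, 0.4, 0], [0, 0, 0]], [[0, 1, 0], [0, 0, 0]], [[0, 1.3, 0], [0, 0, 0]], [[0, 1.3, 0], [0, 0, 0]], [[0, 1.3, 0], [0, 0, 0]], [[0, 1.3, 0], [0, 0, 0]], [[0, 1.2, 0], [0, 0, 0]], [[0, 0.7, 0], [0, 0, 0]], [[0, 0.4, 0], [0, 0, 0]], [[0, 0.2, 0], [0, 0, 0]], [[0, 0, 0], [0, 0, 0]], [[0, 0, 0], [0, 0, 0]]]'

```text
clock: 20.9
position: [516.9, -2.2, 46.8]
ee_rot: [-0.16, 0.987, -0.0, 0.0]
contact_force: [-2.7, 0.0, 6.9]
gripper_width: 14.8
grasp_force: 59.0
```

drive_tool --deltas '[[[0, 0.1, 0], [0, 0, 0]], [[0, 0.1, 0], [0, 0, 0]], [[0, 0.1, 0], [0, 0, 0]], [[0, 0, 0], [0, 0, 0]], [[0, 0, 0], [0, 0, 0]]]'

```text
clock: 21.4
position: [516.1, 0.3, 46.8]
ee_rot: [-0.16, 0.987, -0.0, 0.0]
contact_force: [-1.5, -1.5, 6.6]
gripper_width: 14.8
grasp_force: 58.9
```

drive_tool --deltas '[[[0, 0.1, 0], [0, 0, 0]], [[0, 0.1, 0], [0, 0, 0]], [[0, 0, 0], [0, 0, 0]], [[0, 0, 0], [0, 0, 0]], [[0, 0, 0], [0, 0, 0]]]'

```text
clock: 21.9
position: [515.5, 1.9, 46.8]
ee_rot: [-0.16, 0.987, -0.0, 0.0]
contact_force: [-0.9, -2.3, 5.9]
gripper_width: 14.8
grasp_force: 59.0
```

drive_tool --deltas '[[[0, 0.1, 0], [0, 0, 0]], [[0, 0, 0], [0, 0, 0]], [[0, 0, 0], [0, 0, 0]], [[0, 0, 0], [0, 0, 0]]]'

```text
clock: 22.3
position: [515.5, 2.0, 46.8]
ee_rot: [-0.16, 0.987, -0.001, 0.0]
contact_force: [1.0, -7.8, 4.7]
gripper_width: 14.9
grasp_force: 59.0
```

Stop reached (force rises, no motion). A touch more, then release.

drive_tool --deltas '[[[0, 0.1, 0], [0, 0, 0]], [[0, 0, 0], [0, 0, 0]], [[0, 0, 0], [0, 0, 0]], [[0, 0, 0], [0, 0, 0]]]'

```text
clock: 22.7
position: [515.5, 2.1, 46.8]
ee_rot: [-0.16, 0.987, -0.001, 0.0]
contact_force: [2.7, -12.6, 3.2]
gripper_width: 15.2
grasp_force: 58.9
```

drive_tool --deltas '[[[0, 0, 0], [0, 0, 0]], [[0, 0, 0], [0, 0, 0]], [[0, 0, 0], [0, 0, 0]], [[0, 0, 0], [0, 0, 0]], [[0, 0, 0], [0, 0, 0]]]' --claw 5

```text
clock: 23.2
position: [514.6, 4.7, 45.9]
ee_rot: [-0.16, 0.987, 0.0, -0.0]
contact_force: [0.5, 0.2, 0.5]
gripper_width: 49.8
grasp_force: 0.0
```

drive_tool --deltas '[[[0, 0, -2], [0, 0, 0]], [[0, 0, -4], [0, 0, 0]], [[0, 0, -4], [0, 0, 0]], [[0, 0, -4], [0, 0, 0]], [[0, 0, -2], [0, 0, 0]], [[0, 0, 0], [0, 0, 0]], [[0, 0, 0], [0, 0, 0]], [[0, 0, 0], [0, 0, 0]]]'

```text
clock: 24.0
position: [513.6, 4.4, 204.5]
ee_rot: [-0.16, 0.987, 0.0, -0.002]
contact_force: [-0.6, -0.5, -1.0]
gripper_width: 50.1
grasp_force: 0.0
```

```bash
python3 -c "
from h import *
rel([0,0,0]);w=cam('wrist');s=cam('scene')
cv2.imwrite('pics/f.png',np.hstack([cv2.resize(w['img'],(400,300)),cv2.resize(s['img'][100:270,80:310],(400,300))])[:,:,::-1])"
```

```text
t 24.0 pos [513.6   4.4 204.5] xaxis [-0.949 -0.316  0.003] z [-0.003 -0.    -1.   ] yaw err deg 0.03 tool shift cm [48.81 15.81 20.61] F [-0.6 -0.5 -1. ] J [ 0.32  0.22 -0.3  -0.   -1.05 -1.57] w 50.099990375665854
```

View pics/f.png

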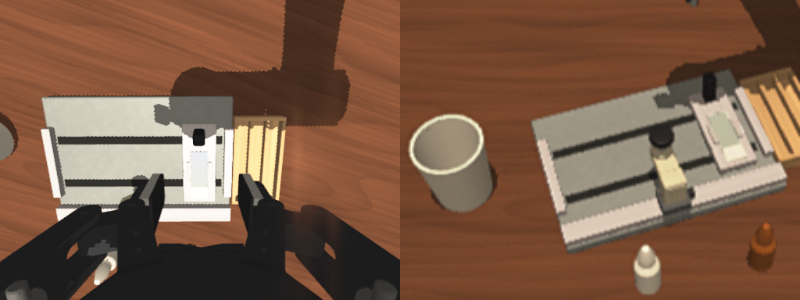

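The carriage sits against its stop at the tray end with the grip at about (199,137) in the left view. The plunger is up at about (660,137) in the right view, and the cup and bottles have not moved.

```bash
python3 -c "
from bench import arm
print(arm.job_done())"
```

```text
the job is handed in; nothing more can be done
None
```

The job is done and handed in at about 24 s: I lined the slide up under the plunger (within about 0.5 mm by the wrist camera), pressed the plunger to its stop and let it spring back, then slid the carriage home to its end stop, with the bottles and cup left where they stood.

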